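Fold the cover flap down over the punch stand and slide its catch home

ROBOT

A 7-joint arm with a two-finger parallel gripper is mounted at the origin on the work surface. World frame = base frame: x ahead of the robot, y to its left, z up, the work surface at z = 0. Lengths are in m, angles in rad, forces in N, time in s.
With the tool pointing down it reaches from about 0.425 to 0.925 m from the base axis. Payload 6.8 kg.
Tool frame: the origin (TCP) lies between the finger pads; the fingertips stand 22 mm ahead of it and the grasp point (between the pads) lies 3 mm ahead of it; z points along the fingers, y is the line along which they close (so a half turn about z gives the same grasp; the last joint's range is limited). The gripper opens to 88 mm and grips with 3 to 60 N. Pads are 20 mm wide; open, the fingers measure 115 mm over their backs; the gripper's body (75 mm by 178 mm) begins 61 mm behind the grasp point.
Start: joints at [1.231, 0.477, 0.022, 1.555, -0.011, 1.109, -0.083], TCP at [0.155, -0.657, 0.245] pointing down, gripper open.
Joint ranges: [-2.96, 2.96], [-0.34, 2.1], [-1.41, 1.46], [0.24, 2.44], [-1.37, 4.51], [0.17, 1.92], [-2.96, 2.96]. Speed limits (rad/s): [2.39, 2.39, 3.14, 3.14, 3.14, 3.14, 3.14].

INTERFACE

Orientations are given as a rotation vector (axis times angle).
In Python, from rig import manip gives the robot as it stands.
- The arm moves only by the tool move_arm, never from a script. Its argument "deltas" is text: rows parted by semicolons, each of 6 numbers parted by spaces: the shift along the tool's x, y, z in cm, then the turn, a rotation vector about the tool's x, y, z in rad. In form: dx dy dz ax ay az; .... A call has exactly 8 rows; each row is the pose to reach, as a shift and turn from the pose commanded when the call began, along the tool's axes at that moment; what a row does not reach only later rows make up. A row lasts 1/8 s, in which the tool goes at most 62.5 mm and 10.7 degrees, less where a joint would pass 70% of its speed; a pose out of reach is approached as far as the arm can. A call with a gripper value outside its range is refused whole. "fingers" is the closure, from -1 (fully open) to 1 (shut), set as the call begins (left out, the last holds). The fingers move at their own pace and stop on an object; "force" is the grip in N (left out, the last holds). Time passes only in rows, so rows that repeat a pose let the fingers close, or fill a call up. It gives the time, the measured TCP pose, the force, the opening and the grip force at its end, in the units of the state.
- manip.observe(): the state, without advancing time (a new reading comes with each control period).
- manip.grab_frame(name): name is "scene" or "top"; returns a dict with "image" (400x640x3 uint8, blue, green, red), "range_z" (400x640 float32, m along the optical axis (not along the pixel's ray), 0 where there is no reading), "mtx" (3x3 intrinsics, pixels), "cam_to_world" (4x4, takes a point from camera to world coordinates). Camera axes: x right, y up, looking along -z (the intrinsics and any distortion apply to the point x, -y, -z); pixel columns grow to the right and rows downward; lengths in m; the calibration is good to about 2 mm. A picture is of the moment at which its call begins.
- manip.close_job(): hands the job in; it is judged then, once.
The state is a dict: "time_s": time; "joint_pos": joint angles; "joint_vel": joint speeds; "effort": joint torques, N m; "ee_pos": TCP position; "tcp_rot": TCP orientation; "contact_force": force on the tool from outside, world axes, zero at the start; "moment": the same for the moment, N m; "opening": finger opening in m; "gripper_force": force on a finger pad.
Only numpy, scipy, OpenCV 4.12 (cv2) and the standard library are available. Lean on these libraries where they do the work, as an engineer would, in place of code of your own. Each camera call takes 0.05 s, during which the arm holds its last target. There are 200 camera calls.

TASK

Close up the punch stand for the night: push the open steel flap over from its outer side with the fingertips and fold it right down onto the stand without letting it slam, then push the orange-tabbed catch fully home over the flap's edge. Only push: do not grip the flap or the catch tab, and leave the punches and everything else lying around where they are.

Things in the scene. Friction and masses are not known exactly. Their poses are not given: they have to be found in the camera images.
- stand: Fixed dark cast-iron punch stand. Origin: centre of its underside, on the work surface, z up. Casting 200 mm along x, 130 mm along y, 40 mm high; two end cheeks at x = +-94 mm, 110 mm high, on which the flap comes down. On its -y side, at x = 0, a pillar 60 mm wide (y -65 to -130 mm, 112 mm high) carries the catch between two guide strips (x +-20 to 28 mm, top 122 mm).
- flap (a joint): Steel flap's angle (rad): 0 = folded down, level; pi/2 = upright; 2.1 = fully open, leaning out to the stand's +y. Stiff friction hinge (0.5 N m): stays where left. Sheet 200 mm along the hinge, 135 mm from hinge to free edge, 3 mm thick, about 0.4 kg. Outer face (yellow stripe at the free edge) faces up when down, to the stand's +y when upright.
- flap_hinge (a point): Middle of the flap's hinge line: on the stand at x = 0, y = +70 mm, z = 111.5 mm. The hinge line runs along the stand's x, in the midplane of the flap's sheet. Does not move with the flap.
- flap_edge (a point): Middle of the flap's free edge, on its outer face; point z = outward normal of the outer face, point -y runs from the hinge to the free edge.
- flap_lining (a point): Black rubber lining on the flap's inner face (the face towards the punches), 166 x 112 x 4 mm, 15 mm short of the free edge. Site: centre of its exposed face. Fingers that grip the flap would press on it; pushing needs only the outer face.
- catch (a joint): Travel of the catch (m) along the stand's +y: 0 = fully drawn back, 0.040 = fully home (end stop), its brass tongue then lying 29 mm over the flap's edge. Friction about 2.5 N; it stays where it is left.
- catch_face (a point): Centre of the outer face of the catch's upright orange tab (40 mm wide along the stand's x, 32 mm high, top at z = 151.5 mm). The face looks to the stand's -y: pushing it to the stand's +y sends the catch home. Moves with the catch. The tab with its black back is 16 mm thick.
- catch_back (a point): Black back of the catch tab, on the side towards the flap, 36 x 8 x 30 mm. Site: centre of the face looking to the flap. Fingers that grip the tab would press on it; pushing needs only the orange face.
- punch_a: Loose upright steel hex punch, 16 mm across flats, 64 mm long, standing in a 30 mm deep slot of the stand. Origin: its foot. The three slots lie on the stand's x axis at -55, 0 and +55 mm; the punches may be in any order. Bystander.
- punch_b: As punch_a, 72 mm long. Bystander.
- punch_c: As punch_a, 80 mm long (top 90 mm above the work surface). Bystander.
- die_button: Loose bronze die button, ring 42 mm across, 28 mm high, beyond the stand's +x end. Origin: centre of its underside. Bystander.
- shim_case: Loose red plastic shim case, 75 x 110 x 23 mm, on the robot's side of the stand. Origin: centre of its underside. Bystander.
- oil_bottle: Loose yellow oil bottle, 56 mm across, 150 mm high, to the robot's left. Origin: centre of its foot. Bystander.
- hammer: Loose hammer, 260 mm long, lying to the robot's right. Bystander.
- setting_ring: Loose steel setting ring, 64 mm across, 18 mm high, lying to the robot's left, beyond the oil bottle. Origin: centre of its underside. Bystander.

How it is judged:
On the way, in this order (a step that is already met when the one before it is completed fails the run):
1. the flap is folded down onto the stand (value of joint flap below 0.05 rad), for 0.1 s.
2. then the catch is pushed home (value of joint catch above 0.036 m), for 0.1 s.
At the end, for the whole second after the job is handed in: Flap within 0.05 rad of fully down, catch within 4 mm of its end stop, punches within 15 mm and the other loose things within 30 mm of where they started (value of joint flap below 0.05 rad and value of joint catch above 0.036 m and not (distance of punch_a from where it was at the start of the episode above 0.015 m) and not (distance of punch_b from where it was at the start of the episode above 0.015 m) and not (distance of punch_c from where it was at the start of the episode above 0.015 m) and not (distance of die_button from where it was at the start of the episode above 0.03 m) and not (distance of shim_case from where it was at the start of the episode above 0.03 m) and not (distance of oil_bottle from where it was at the start of the episode above 0.03 m) and not (distance of hammer from where it was at the start of the episode above 0.03 m) and not (distance of setting_ring from where it was at the start of the episode above 0.03 m)); the robot touches nothing.
It fails at once if the flap is slammed (faster than 3 rad/s) (velocity of joint flap below -3 rad/s).
It fails at once if the flap is gripped (fingers press on its lining, over 2 N) (contact force between the fingers and flap_c1 above 2 N).
It fails at once if the catch tab is gripped (fingers press on its back, over 2 N) (contact force between the fingers and catch_c2 above 2 N).
It fails at once if a bystander is lifted or displaced (punch over 15 mm, others over 30 mm) (distance of any of punch_a, punch_b, punch_c from where it was at the start of the episode above 0.015 m or distance of any of die_button, shim_case, oil_bottle, hammer, setting_ring from where it was at the start of the episode above 0.03 m).
It also fails if it takes over 42 s, if anything falls off the work surface, if the arm or the gripper's body presses on something with over 40 N, if the wrist force passes 120 N, or if a joint passes its speed limit or range.

## Working session

There is one attempt and no reset: what is moved stays moved. The work goes in short steps, Python scripts to look and compute and a tool call to move; the robot and the scene stay as the last step left them, time stands still between calls to the robot, and variables do not carry over. Pictures are saved under pics/ and viewed, at most 10 in all, crops included, and the job is handed in when it is done.

Besides the shell and the picture viewer there is one more tool, called after ">>>" in YAML: its name, and indented under it one key for each argument. move_arm: Moves the arm, as the interface text tells. Its arguments: {"type":"object","properties":{"deltas":{"type":"string"},"fingers":{"type":"number"},"force":{"type":"number"}},"required":["deltas"]}

```bash
mkdir -p pics
cat > h.py <<'E'
import numpy as np,cv2
from rig import manip
def cloud(f):
    d=f["range_z"];K=f["mtx"];v,u=np.mgrid[:400,:640]
    p=np.stack([(u-K[0,2])/K[0,0]*d,-(v-K[1,2])/K[1,1]*d,-d],-1)
    T=f["cam_to_world"];return p@T[:3,:3].T+T[:3,3]
E
python3 - <<'E'
from h import *
for n in("scene","top"):
    f=manip.grab_frame(n);cv2.imwrite(f"pics/{n}0.png",f["image"]);np.savez(f"{n}0.npz",**f)
    print(n,f["cam_to_world"].round(3).tolist(),(f["range_z"]>0).mean(),[k for k in f])
s=manip.observe();print(s["time_s"],s["ee_pos"],s["tcp_rot"],s["opening"])
E
```

```text
scene [[0.449, -0.54, 0.712, 1.421], [0.893, 0.288, -0.346, -0.399], [-0.018, 0.791, 0.612, 0.841], [0.0, 0.0, 0.0, 1.0]] 0.97368359375 ['image', 'range_z', 'mtx', 'cam_to_world']
top [[-0.027, 0.986, -0.163, 0.345], [-1.0, -0.026, 0.01, 0.003], [0.006, 0.163, 0.987, 1.395], [0.0, 0.0, 0.0, 1.0]] 0.995984375 ['image', 'range_z', 'mtx', 'cam_to_world']
0.1 [ 0.15493419 -0.65646009  0.24379787] [-3.11893809e+00 -3.63142829e-01  4.85529583e-04] 0.08811567423555877
```

View pics/scene0.png

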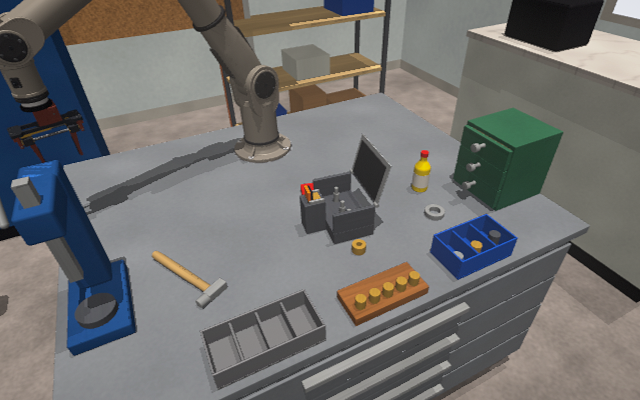

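View pics/top0.png

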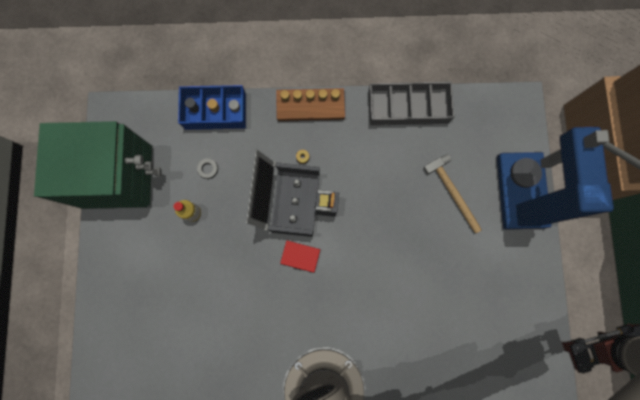

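The scene shows the stand with its flap open towards the robot's left (top view: flap at 262,190, cheeks at about 297,165 and 293,235, catch at 327,202). The hammer is well to the right and the shim case sits on the robot's side at 300,257. Next I measure the stand's pose.

Run:
```python
from h import *
f=dict(np.load("top0.npz"));g=dict(np.load("scene0.npz"))
P=cloud(f);Q=cloud(g)
im=cv2.resize(f["image"][140:280,220:360],None,fx=4,fy=4,interpolation=cv2.INTER_CUBIC)
cv2.imwrite("pics/crop.png",im)
def reg(P,lo,hi):return P[((P>lo)&(P<hi)).all(-1)]
lo,hi=[.3,-.15,.0],[.75,.3,.4]
# stand body incl. cheeks
for n,C in(("top",P),("scene",Q)):
    a=reg(C,[.35,-.2,.10],[.75,.3,.116]);print(n,"cheek/pillar h",len(a),a.min(0).round(3),a.max(0).round(3))
    b=reg(C,[.35,-.2,.03],[.75,.3,.046]);r=cv2.minAreaRect(b[:,:2].astype(np.float32));print("cast",len(b),r)
    r=cv2.minAreaRect(a[:,:2].astype(np.float32));print("top rim",r)
# orange, yellow, red
for n,F,C in(("top",f,P),("scene",g,Q)):
    h=cv2.cvtColor(F["image"],cv2.COLOR_BGR2HSV)
    for nm,l,u in(("orange/red",(0,150,90),(12,255,255)),("yellow",(13,120,90),(35,255,255))):
        m=cv2.inRange(h,np.array(l),np.array(u));k,L,st,ce=cv2.connectedComponentsWithStats(m)
        for i in range(1,k):
            p=C[L==i]; c=np.median(p,0)
            if st[i,4]>4 and .3<c[0]<.8 and -.3<c[1]<.35: print(n,nm,st[i],c.round(3),p.min(0).round(3),p.max(0).round(3))
```

```text
top cheek/pillar h 655 [ 0.453 -0.056  0.1  ] [0.67  0.163 0.116]
cast 2241 ((0.567868709564209, 0.054326772689819336), (0.2237614244222641, 0.2549026906490326), 49.52739715576172)
top rim ((0.5564066171646118, 0.047397226095199585), (0.20473816990852356, 0.20278598368167877), 82.05476379394531)
scene cheek/pillar h 649 [ 0.456 -0.062  0.1  ] [0.672 0.15  0.116]
cast 929 ((0.5731479525566101, 0.0702667236328125), (0.2302645593881607, 0.22194801270961761), 32.607582092285156)
top rim ((0.5596075654029846, 0.04164310544729233), (0.20388782024383545, 0.20595797896385193), 83.55491638183594)
top orange/red [281 242  38  30 774] [0.393 0.063 0.022] [0.345 0.003 0.012] [0.437 0.12  1.395]
top yellow [297 151  11  12  75] [0.706 0.05  0.026] [0.345 0.003 0.014] [0.722 0.066 1.395]
top yellow [330 194   4  13  39] [ 0.543 -0.036  0.15 ] [ 0.526 -0.04   0.144] [ 0.561 -0.03   0.155]
top yellow [321 196   7   9  38] [ 0.549 -0.014  0.118] [ 0.537 -0.023  0.112] [ 0.561 -0.005  0.124]
scene orange/red [301 183  13  18 113] [0.406 0.006 0.026] [ 0.352 -0.399  0.02 ] [1.421 0.056 0.841]
scene yellow [304 185   7   9  29] [ 0.55  -0.041  0.151] [ 0.53  -0.046  0.147] [ 0.567 -0.033  0.153]
scene yellow [312 192   8   8  44] [ 0.553 -0.014  0.12 ] [ 0.532 -0.03   0.112] [ 0.569 -0.     0.134]
scene yellow [352 239  14  16 183] [0.717 0.043 0.026] [0.689 0.025 0.   ] [0.731 0.082 0.031]
```

View pics/crop.png

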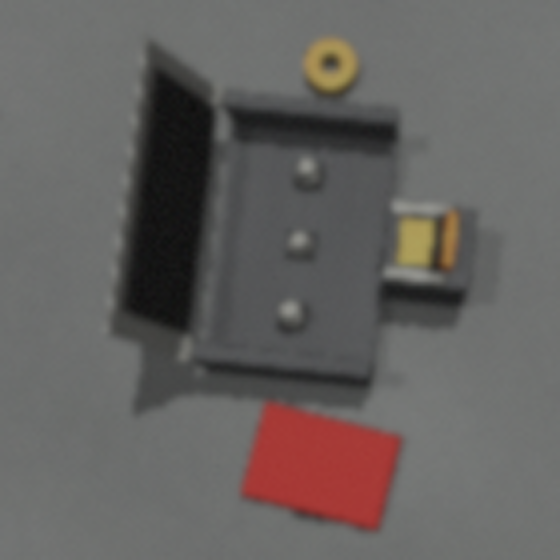

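The crop shows the three punches, the cheeks at crop y≈110 and 365, the catch tab at crop (450,240) and the shim case below. The stand's yaw is roughly -7°. I'll refine it with line fits and a fit to the flap plane.

Run:
```python
from h import *
f=dict(np.load("top0.npz"));g=dict(np.load("scene0.npz"))
P=cloud(f);Q=cloud(g)
for n,C in(("top",P),("scene",Q)):
    m=((C>[.42,-.1,.1065])&(C<[.70,.18,.1165])).all(-1).astype(np.uint8)
    k,L,st,ce=cv2.connectedComponentsWithStats(m,connectivity=4)
    for i in range(1,k):
        if st[i,4]<15: continue
        a=C[L==i];print(n,st[i].tolist(),a.mean(0).round(4),[np.round(x,4).tolist() if not np.isscalar(x) else round(x,1) for x in cv2.minAreaRect(a[:,:2].astype(np.float32))])
    # flap plane
    b=C[((C>[.42,.08,.13])&(C<[.72,.28,.3])).all(-1)]
    c=b.mean(0);w=np.linalg.svd(b-c)[2][2]
    for _ in range(3):
        b=b[abs((b-c)@w)<.006];c=b.mean(0);w=np.linalg.svd(b-c,full_matrices=False)[2][2]
    w*=np.sign(w[1]);print(n,"flap",len(b),c.round(4),w.round(4),"zmax",b[:,2].max(),"yaw",np.degrees(np.arctan2(-w[0],w[1])).round(2) ,"tilt", np.arctan2(w[1],w[2]).round(3), b.min(0).round(3),b.max(0).round(3))
    up=b[b[:,2]>np.percentile(b[:,2],98)];print("edge",up.mean(0))
```

```text
top [273, 161, 47, 10, 164] [0.6541 0.0679 0.1102] [[0.6548, 0.065], [0.1348, 0.015], 83.1]
top [315, 190, 8, 18, 64] [0.5535 0.0033 0.1111] [[0.5553, 0.0016], [0.0203, 0.0501], 88.5]
top [327, 192, 12, 21, 96] [ 0.5432 -0.0454  0.111 ] [[0.5436, -0.044], [0.0249, 0.063], 71.0]
top [266, 223, 44, 11, 152] [0.4687 0.0957 0.1099] [[0.468, 0.0941], [0.1266, 0.0175], 79.8]
top flap 1374 [0.5694 0.1621 0.1935] [ 0.1276  0.9508 -0.2822] zmax 0.24549865067195986 yaw -7.64 tilt 1.859 [0.472 0.134 0.13 ] [0.672 0.191 0.245]
edge [0.5753604  0.17716024 0.24335415]
scene [312, 170, 46, 12, 135] [0.4751 0.0893 0.1103] [[0.4733, 0.0911], [0.1446, 0.0587], 60.9]
scene [358, 181, 9, 11, 21] [0.5674 0.1377 0.1137] [[0.5696, 0.1378], [0.0035, 0.0602], 81.8]
scene [317, 191, 6, 7, 17] [0.5433 0.0019 0.1127] [[0.5445, 0.0017], [0.0068, 0.0301], 82.7]
scene [299, 194, 26, 14, 132] [ 0.5597 -0.0406  0.1115] [[0.5476, -0.0273], [0.0636, 0.0694], 82.9]
scene [332, 197, 47, 20, 175] [0.6558 0.0677 0.1103] [[0.6566, 0.0642], [0.047, 0.1374], 7.0]
scene flap 1363 [0.584  0.1543 0.1896] [ 0.1188  0.9532 -0.278 ] zmax 0.2450937686123309 yaw -7.1 tilt 1.855 [0.472 0.126 0.13 ] [0.676 0.184 0.245]
edge [0.57637823 0.17236116 0.2422603 ]
```

```bash
cat >> h.py <<'E'
from scipy.spatial.transform import Rotation as R
O=np.array([.561,.077,0]);YAW=np.radians(-7.4)   # stand pose
S=R.from_euler("z",YAW)
R0=R.from_matrix((S.as_matrix()@np.array([[0,1,0],[1,0,0],[0,0,-1.]])))  # tool y along stand x, z down
def plan(pts):
    "TCP points in stand coords -> deltas cm, rotvec in the present tool frame"
    s=manip.observe();T=R.from_rotvec(s["tcp_rot"])
    for p in pts:
        w=O+S.apply(p); print(np.array(p).round(3),"world",w.round(3),"cm",(T.inv().apply(w-s["ee_pos"])*100).round(2),"rot",(T.inv()*R0).as_rotvec().round(3))
E
python3 - <<'E'
from h import *
f=dict(np.load("top0.npz"));g=dict(np.load("scene0.npz"))
for n,F in(("top",f),("scene",g)):
    C=cloud(F);L=S.inv().apply((C.reshape(-1,3)-O)).reshape(C.shape)
    m=((L>[-.08,-.045,.058])&(L<[.08,.045,.1])).all(-1).astype(np.uint8)
    k,lab,st,ce=cv2.connectedComponentsWithStats(m)
    for i in range(1,k):
        if st[i,4]>2:
            a=L[lab==i];t=a[a[:,2]>a[:,2].max()-.006];print(n,"punch stand-coords",t.mean(0).round(4),len(t))
    for nm,lo,hi in(("bottle",[-.2,.2,.02],[.2,.45,.18]),("tab",[-.04,-.145,.135],[.04,-.07,.16]),("pillar",[-.06,-.15,.1],[.06,-.068,.128]),("cheek+",[.07,-.09,.105],[.12,.064,.114]),("cheek-",[-.12,-.09,.105],[-.07,.064,.114])):
        a=L[((L>lo)&(L<hi)).all(-1)];print(n,nm,len(a),np.percentile(a,3,axis=0).round(3),np.percentile(a,97,axis=0).round(3))
plan([[0,-.25,.35],[0,.16,.35]])
E
```

```text
top punch stand-coords [ 0.055  -0.0025  0.0834] 7
top punch stand-coords [-0.0005 -0.0028  0.0733] 10
top punch stand-coords [-0.0552 -0.0018  0.0886] 12
top bottle 872 [-0.088  0.288  0.022] [0.061 0.45  0.168]
top tab 76 [-0.019 -0.117  0.144] [ 0.017 -0.103  0.153]
top pillar 381 [-0.03  -0.131  0.105] [ 0.027 -0.07   0.124]
top cheek+ 174 [ 0.088 -0.062  0.106] [0.1   0.06  0.113]
top cheek- 168 [-0.1   -0.063  0.106] [-0.088  0.061  0.113]
scene punch stand-coords [-0.0522 -0.0077  0.0892] 10
scene punch stand-coords [ 0.0026 -0.0079  0.0742] 11
scene punch stand-coords [ 0.055  -0.008   0.0824] 4
scene bottle 1216 [-0.067  0.284  0.024] [0.056 0.449 0.167]
scene tab 75 [-0.014 -0.123  0.137] [ 0.022 -0.107  0.153]
scene pillar 314 [-0.025 -0.136  0.101] [ 0.032 -0.075  0.124]
scene cheek+ 173 [ 0.088 -0.069  0.105] [0.103 0.058 0.113]
scene cheek- 132 [-0.099 -0.068  0.106] [-0.084  0.06   0.113]
[ 0.   -0.25  0.35] world [ 0.529 -0.171  0.35 ] cm [ 47.54 -38.68 -10.56] rot [-1.00e-03 -1.00e-03 -1.21e+00]
[0.   0.16 0.35] world [0.582 0.236 0.35 ] cm [ 62.02 -77.04 -10.5 ] rot [-1.00e-03 -1.00e-03 -1.21e+00]
```

>>> move_arm:
  deltas: "3 -2 -3 0 0 -0.1; 8 -6 -7 0 0 -0.25; 13 -10 -10 0 0 -0.4; 18 -14 -10.5 0 0 -0.55; 23 -18 -10.5 0 0 -0.7; 28 -22 -10.5 0 0 -0.85; 33 -26 -10.5 0 0 -1.0; 37 -30 -10.5 0 0 -1.15"
  fingers: 1
  force: 10

```text
time_s: 1.1
ee_pos: [0.436, -0.2949, 0.3495]
tcp_rot: [-2.416, -2.008, 0.0]
contact_force: [0.6, -0.3, -0.5]
opening: 0.0115
gripper_force: 0.0
```

```bash
sed -i 's/^O=.*;YAW/O=np.array([.561,.074,0]);YAW/' h.py
python3 - <<'E'
from h import *
print(manip.observe())
plan([[0,-.18,.35],[0,0,.35],[0,.17,.35]])
E
```

```text
{'time_s': 1.1, 'joint_pos': array([ 0.81925087,  0.17025798, -0.39081589,  1.75007553,  0.06852918,
        1.23472126,  0.22670313]), 'joint_vel': array([-5.24986931e-01, -1.18894451e-02, -4.78621846e-01,  4.09136611e-02,
        7.37833784e-02, -8.10399203e-05,  1.79026800e-01]), 'effort': array([  3.611404  , -40.24483681,  -0.25450752, -28.10777843,
        -0.16224769,   0.2397749 ,  -0.22785051]), 'ee_pos': array([ 0.43598743, -0.29485654,  0.3494738 ]), 'tcp_rot': array([-2.41628379e+00, -2.00768776e+00,  2.16372858e-04]), 'contact_force': array([ 0.64660213, -0.2504407 , -0.45336365]), 'moment': array([-0.06575518, -0.09286376,  0.05429729]), 'gripper_force': 0.0, 'opening': 0.011518090022775259}
[ 0.   -0.18  0.35] world [ 0.538 -0.105  0.35 ] cm [20.58  6.52 -0.05] rot [-0.     0.    -0.055]
[0.   0.   0.35] world [0.561 0.074 0.35 ] cm [38.55  5.53 -0.06] rot [-0.     0.    -0.055]
[0.   0.17 0.35] world [0.583 0.243 0.35 ] cm [55.53  4.6  -0.06] rot [-0.     0.    -0.055]
```

>>> move_arm:
  deltas: "4 1 0 0 0 0; 9 2 0 0 0 -0.05; 15 4 0 0 0 -0.05; 21 5 0 0 0 -0.05; 27 5.5 0 0 0 -0.05; 33 5.5 0 0 0 -0.05; 39 5.5 0 0 0 -0.05; 45 5.3 0 0 0 -0.05"

```text
time_s: 2.1
ee_pos: [0.5718, 0.1368, 0.3493]
tcp_rot: [2.371, 2.061, -0.001]
contact_force: [0.9, -0.4, 0.3]
opening: 0.0004
gripper_force: 0.0
```

Run:
```python
from h import *
print(manip.observe()["joint_pos"])
plan([[0,.155,.35],[0,.155,.23]])
```

```text
[ 0.17261845  0.32219936 -0.65788953  1.60119781  0.20321866  1.28831575
 -0.65714945]
[0.    0.155 0.35 ] world [0.581 0.228 0.35 ] cm [ 9.13 -0.36 -0.08] rot [-0.     0.    -0.011]
[0.    0.155 0.23 ] world [0.581 0.228 0.23 ] cm [ 9.13 -0.36 11.92] rot [-0.     0.    -0.011]
```

>>> move_arm:
  deltas: "5 0 0 0 0 0; 9 0 0 0 0 0; 9.3 -0.4 1 0 0 0; 9.3 -0.4 4 0 0 0; 9.3 -0.4 8 0 0 0; 9.3 -0.4 11 0 0 0; 9.3 -0.4 11.5 0 0 0; 9.3 -0.4 11.5 0 0 0"

```text
time_s: 3.1
ee_pos: [0.581, 0.2273, 0.2351]
tcp_rot: [2.371, 2.06, 0.0]
contact_force: [-0.3, 0.4, 0.5]
opening: 0.0003
gripper_force: 0.0
```

Run:
```python
from h import *
f=manip.grab_frame("scene");cv2.imwrite("pics/s1.png",cv2.resize(f["image"][60:300,220:500],None,fx=2,fy=2))
s=manip.observe();print(S.inv().apply(s["ee_pos"]-O),s["contact_force"])
for th in(1.857,1.5,1.2,.9,.6,.3,.0): # free-edge outer point
    d=np.array([-np.cos(th),np.sin(th)]);n=np.array([np.sin(th),np.cos(th)])
    print(th,(np.array([.07,.1115])+.135*d+.0015*n).round(3),(np.array([.07,.1115])+.11*d+.0015*n).round(3))
```

```text
[0.00024889 0.15516026 0.23576494] [0.41079605 0.39700048 1.22467175]
1.857 [0.11  0.241] [0.102 0.217]
1.5 [0.062 0.246] [0.064 0.221]
1.2 [0.022 0.238] [0.032 0.215]
0.9 [-0.013  0.218] [0.003 0.199]
0.6 [-0.041  0.189] [-0.02   0.175]
0.3 [-0.059  0.153] [-0.035  0.145]
0.0 [-0.065  0.113] [-0.04   0.113]
```

View pics/s1.png

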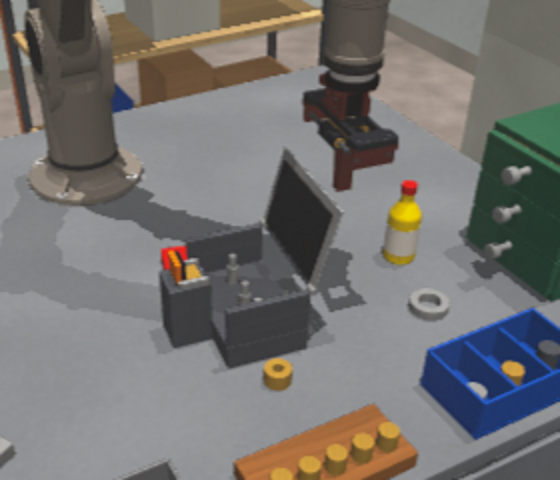

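The closed fingers (picture about 345,175) stand behind the flap's outer face, clear of the bottle. Next comes the push along the arc.

>>> move_arm:
  deltas: "-2 0 0 0 0 0; -4 0 -0.3 0 0 0; -6 0 -0.6 0 0 0; -8 0 -0.7 0 0 0; -9.7 0 -0.5 0 0 0; -11.3 0 -0.1 0 0 0; -12.8 0 0.6 0 0 0; -14.2 0 1.5 0 0 0"

```text
time_s: 4.15
ee_pos: [0.5611, 0.0861, 0.2191]
tcp_rot: [2.37, 2.061, -0.0]
contact_force: [1.7, 3.2, 1.3]
opening: 0.0005
gripper_force: 1.5
```

Run:
```python
from h import *
f=manip.grab_frame("scene");cv2.imwrite("pics/s2.png",cv2.resize(f["image"][60:300,220:500],None,fx=2,fy=2))
s=manip.observe();print(S.inv().apply(s["ee_pos"]-O),s["contact_force"])
```

```text
[-0.00214973  0.00928744  0.21741357] [ 1.22323547 -0.49281526 -0.11536901]
```

View pics/s2.png

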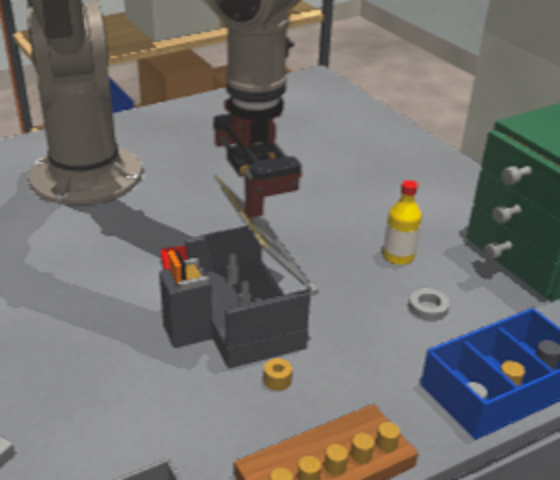

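The picture shows the flap about half folded, with the tips on its outer face (255,205). I continue down along the arc.

>>> move_arm:
  deltas: "-1.1 0 1 0 0 0; -2.2 0 2.3 0 0 0; -3 0 3.7 0 0 0; -3.7 0 5.2 0 0 0; -4 0 6.3 0 0 0; -4.2 0 7.3 0 0 0; -4.2 0 8.2 0 0 0; -4.2 0 8.7 0 0 0"

```text
time_s: 5.2
ee_pos: [0.5549, 0.0454, 0.1349]
tcp_rot: [2.37, 2.06, -0.005]
contact_force: [-20.9, -7.4, 61.3]
opening: 0.0003
gripper_force: 29.9
```

```bash
cat >> h.py <<'E'
def flap(show=None):
    s=manip.observe();print("tcp",S.inv().apply(s["ee_pos"]-O).round(4),"F",s["contact_force"].round(1))
    for n in("scene","top"):
        f=manip.grab_frame(n);C=cloud(f);L=S.inv().apply((C.reshape(-1,3)-O)).reshape(C.shape)
        for x in(-.085,.085):
            a=L[(abs(L[...,0]-x)<.014)&(L[...,1]>-.055)&(L[...,1]<.06)&(L[...,2]>.1)&(L[...,2]<.16)]
            if len(a)>5:print(n,x,len(a),"slope",np.polyfit(a[:,1],a[:,2],1).round(3))
        a=L[((L>[-.03,-.15,.13])&(L<[.03,-.05,.16])).all(-1)]
        if len(a): print(n,"tab",len(a),np.percentile(a,[3,50,97],axis=0).round(3).tolist())
        if show:cv2.imwrite(f"pics/{show}{n}.png",cv2.resize(f["image"][100:300,220:420],None,fx=3,fy=3))
E
python3 -c "
from h import *
flap('a')"
```

```text
tcp [-0.0023 -0.0292  0.1349] F [-20.9  -7.4  61.3]
scene -0.085 46 slope [-0.056  0.111]
scene 0.085 261 slope [0.003 0.112]
scene tab 89 [[-0.017, -0.12, 0.13], [0.01, -0.114, 0.148], [0.021, -0.104, 0.153]]
top -0.085 299 slope [-0.     0.112]
```

The flap measures level (slope ≈ 0, height 112 mm). I lift off and go round to the outer side of the catch.

>>> move_arm:
  deltas: "0 0 -1 0 0 0; 0 0 -3 0 0 0; 0 0 -6 0 0 0; 0 0 -9 0 0 0; -4 0 -9 0 0 0; -8 0 -9 0 0 0; -12 0 -9 0 0 0; -14 0 -9 0 0 0"

```text
time_s: 6.3
ee_pos: [0.5354, -0.0954, 0.2232]
tcp_rot: [2.373, 2.058, -0.001]
contact_force: [0.1, 1.1, 0.9]
opening: 0.0002
gripper_force: 0.0
```

```bash
python3 -c "
from h import *
flap()
plan([[0,-.17,.22],[0,-.17,.155],[0,-.131,.155],[0,-.091,.155]])"
```

```text
tcp [-0.0036 -0.1713  0.2232] F [0.1 1.1 0.9]
scene -0.085 170 slope [-0.002  0.113]
scene 0.085 264 slope [0.009 0.112]
scene tab 86 [[-0.016, -0.12, 0.132], [0.01, -0.114, 0.149], [0.021, -0.104, 0.153]]
top -0.085 388 slope [-0.006  0.112]
top 0.085 368 slope [0.005 0.112]
top tab 79 [[-0.02, -0.114, 0.139], [-0.003, -0.107, 0.149], [0.016, -0.1, 0.154]]
[ 0.   -0.17  0.22] world [ 0.539 -0.095  0.22 ] cm [0.15 0.34 0.3 ] rot [ 0.     0.001 -0.014]
[ 0.    -0.17   0.155] world [ 0.539 -0.095  0.155] cm [0.16 0.34 6.8 ] rot [ 0.     0.001 -0.014]
[ 0.    -0.131  0.155] world [ 0.544 -0.056  0.155] cm [4.06 0.29 6.8 ] rot [ 0.     0.001 -0.014]
[ 0.    -0.091  0.155] world [ 0.549 -0.016  0.155] cm [8.06 0.23 6.8 ] rot [ 0.     0.001 -0.014]
```

>>> move_arm:
  deltas: "0 0.3 2 0 0 0; 0 0.3 4 0 0 0; 0 0.3 6 0 0 0; 0 0.3 6.8 0 0 0; 0 0.3 6.8 0 0 0; 1.5 0.3 6.8 0 0 0; 3 0.3 6.8 0 0 0; 4.5 0.3 6.8 0 0 0"

```text
time_s: 7.4
ee_pos: [0.5455, -0.0474, 0.1553]
tcp_rot: [2.369, 2.062, 0.001]
contact_force: [0.1, -2.8, 1.3]
opening: 0.0005
gripper_force: 1.5
```

```bash
python3 -c "
from h import *
flap('b')"
```

```text
tcp [ 0.0002 -0.1224  0.1553] F [ 0.1 -2.8  1.3]
scene -0.085 150 slope [-0.003  0.113]
scene 0.085 268 slope [-0.004  0.112]
scene tab 112 [[-0.003, -0.137, 0.132], [0.011, -0.115, 0.146], [0.022, -0.101, 0.158]]
top -0.085 390 slope [-0.006  0.112]
top 0.085 347 slope [0.001 0.112]
```

View pics/bscene.png

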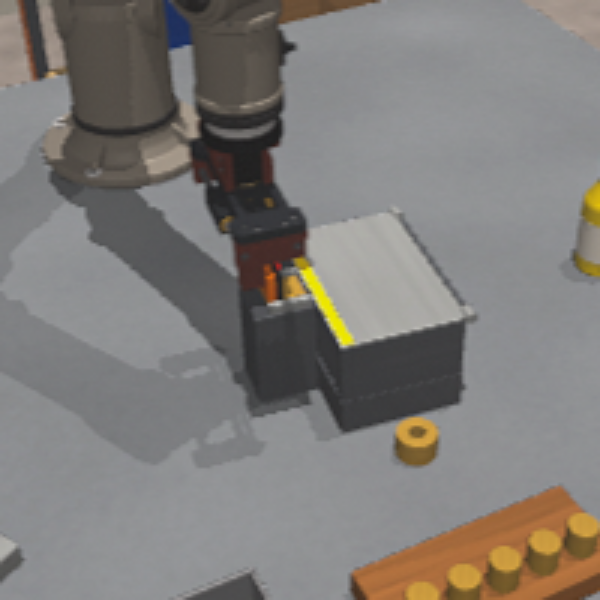

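The flap lies flat with its yellow stripe showing, and the fingertips touch the orange face (crop 270,280). The contact force is 2.8 N. Pushing home.

>>> move_arm:
  deltas: "0.5 0 0 0 0 0; 1 0 0 0 0 0; 1.5 0 0 0 0 0; 2 0 0 0 0 0; 2.5 0 0 0 0 0; 2.9 0 0 0 0 0; 3.2 0 0 0 0 0; 3.4 0 0 0 0 0"

```text
time_s: 8.5
ee_pos: [0.5496, -0.0148, 0.1546]
tcp_rot: [-2.37, -2.062, 0.0]
contact_force: [-1.1, -2.7, 1.7]
opening: 0.0003
gripper_force: 1.3
```

Force still at friction level, so it is not on the end stop yet. I push on gently.

>>> move_arm:
  deltas: "0.1 0 0 0 0 0; 0.2 0 0 0 0 0; 0.3 0 0 0 0 0; 0.4 0 0 0 0 0; 0.5 0 0 0 0 0; 0.6 0 0 0 0 0; 0.7 0 0 0 0 0; 0.7 0 0 0 0 0"

```text
time_s: 9.5
ee_pos: [0.5499, -0.0128, 0.1546]
tcp_rot: [2.372, 2.056, -0.009]
contact_force: [-4.9, -12.6, 7.3]
opening: 0.0004
gripper_force: 6.8
```

>>> move_arm:
  deltas: "0.2 0 0 0 0 0; 0.4 0 0 0 0 0; 0.6 0 0 0 0 0; 0.6 0 0 0 0 0; 0.6 0 0 0 0 0; 0.6 0 0 0 0 0; 0.6 0 0 0 0 0; 0.6 0 0 0 0 0"

```text
time_s: 10.5
ee_pos: [0.5499, -0.0125, 0.1547]
tcp_rot: [2.373, 2.048, -0.019]
contact_force: [-7.6, -25.6, 13.3]
opening: 0.0004
gripper_force: 13.2
```

>>> move_arm:
  deltas: "-0.5 0 0 0 0 0; -1.5 0 0 0 0 0; -3 0 0 0 0 0; -5 0 0 0 0 0; -6 0 -1 0 0 0; -7 0 -4 0 0 0; -8 0 -8 0 0 0; -10 0 -10 0 0 0"

```text
time_s: 11.5
ee_pos: [0.5389, -0.1001, 0.2577]
tcp_rot: [2.366, 2.063, 0.005]
contact_force: [0.5, -0.2, -1.1]
opening: 0.0008
gripper_force: 0.0
```

```bash
python3 -c "
from h import *
flap('c')"
```

```text
tcp [ 0.0005 -0.1755  0.2577] F [ 0.5 -0.2 -1.1]
scene -0.085 174 slope [0.009 0.113]
scene 0.085 257 slope [-0.006  0.113]
scene tab 83 [[-0.019, -0.08, 0.132], [0.009, -0.075, 0.149], [0.023, -0.065, 0.154]]
top -0.085 385 slope [-0.001  0.112]
top 0.085 363 slope [0.002 0.112]
top tab 78 [[-0.02, -0.075, 0.14], [-0.002, -0.068, 0.149], [0.016, -0.06, 0.154]]
```

View pics/ctop.png

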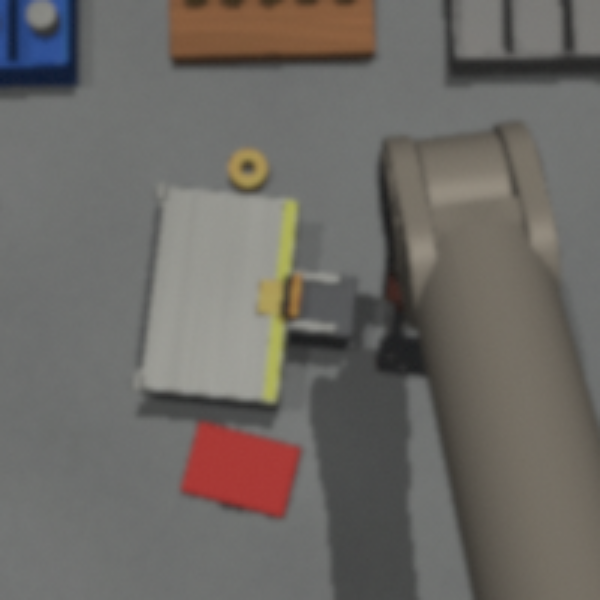

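The catch moved 39.5 mm between the before and after views and came up against its end stop. The tongue (crop 268,297) lies over the flap, the flap is level, the case and die button have not moved, and the robot is clear. Handing in.

```bash
python3 -c "
from h import *
print(manip.close_job())"
```

```text
the job is handed in; nothing more can be done
None
```

The punch stand is closed: the flap measures level on the stand, the catch moved about 40 mm onto its end stop, and I handed the job in after about 12 s of robot time; the hand-in call returned no verdict.

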